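# Weigh the bucket of sauna stones on the hand scale

### The job

Take the hand scale off the chrome double hook, put its hook under the middle of the bucket's wire bail, and weigh the bucket of stones: pull straight above it and raise gently until it just hangs clear of the ledge by about 10 mm, level, and hold it still for about three seconds so the scale can be read. Then set it down gently where it stood, unhook the scale without dragging the bucket, and hang the scale back on the double hook. Hold only the scale, and leave the other things alone.

Things in the scene. Friction and masses are not known exactly. Their poses are not given: they have to be found in the camera images.
- scale: Sprung hand scale, hanging upright by its handle at first; 0.17 kg. Handle: black flat-sided level bar 120 mm long (scale y), 22 thick (x), 24 high; origin at its middle, z up. Below: a neck 18 x 24 mm, a white body 22 thick, 44 wide (y), 30 to 88 mm below the origin, then the sprung rod with the hook. Hold it by the middle of the handle, fingers closing along scale x.
- scale_hook: Steel hook (6 mm bar) on the sprung rod, in the scale's x-z plane. Origin: centre of a 6 mm wire resting in its bowl, 136 mm below the scale's origin unloaded; the hook reaches 9 mm lower and back to x -21 mm. Load draws it down out of the body, 1 mm per 0.18 N, 56 mm at most (full scale 1 kg).
- hook_tip (a point): Rounded end of the hook's tip (6 mm thick), at scale x = +20 mm, 16 mm above the bowl origin: the hook is open towards scale +x. A wire enters from +x over the tip and under the scale's body, best with its centre 32 mm above the bowl origin, goes in to the rod (wire centre at x = +6 mm), and drops into the bowl as the scale is raised.
- bucket: Round aluminium bucket holding dark sauna stones, standing on the ledge: 95 mm high, 116 mm across the foot, 149 mm across the rim. Origin: centre of the underside, z up; the bail's ears are at y = +/-78 mm, 87 mm up. Its weight with stones and bail is not known beforehand: 0.3 to 0.9 kg.
- bail_top (a point): Centre of the 6 mm steel wire at the peak of the small upward kink in the middle of the bail, 66 mm from the axis through the ears; 153 mm above the bucket's underside when the bail is upright. The wire runs along bucket y here.
- bail (a joint): Angle (rad) of the bail about the bucket's y axis: 0 upright, positive leaning to bucket +x. It starts leaning up to 0.35 either way and stays where it is put by slight friction (about 0.2 N at the top).
- rail_cradle (a point): Where the middle of the handle is when the scale hangs on the chrome double hook, 251 mm above the ledge. Axes are the rail's: two 8 mm prongs, 74 mm apart along y, point to -x. The handle lies across them along y on a flat 38 mm long; it sits right within about 10 mm along x and y. The rail's bar is 59 mm towards +x, 46 mm lower.
- prong_tip (a point): Upturned end of one prong, 33 mm to -x of the cradle point and 5 mm above it (top of the tip 9 mm above it): raise the handle about 25 mm to pass over the tips.
- ladle: Birch sauna ladle lying on the ledge: bowl 84 mm wide and 45 mm high at the origin, handle 320 mm long towards its -x. Leave alone.
- soap_dish: White ceramic soap dish 120 x 85 x 22 mm, origin under its centre. Leave alone.
- nail_brush: Green nail brush 90 x 38 x 46 mm, origin under its centre. Leave alone.
- scrubber_head (a point): Middle of the head of the small wooden back scrubber (200 mm long, 56 mm wide) that hangs from the single hook on the right part of the rail. Leave alone.
Mind the look-alikes: they are no part of the job. Of the things shaped like the scale, the black one is meant.

How it is judged:
By the outcome, as a careful person would: the job done as asked, in the order asked, and still so for the second after the job is handed in, with the robot touching nothing.
It also fails if it takes over 72 s, if anything falls off the work surface, if the arm or the gripper's body presses on something with over 40 N, if the wrist force passes 120 N, or if a joint passes its speed limit or range.

### The arm

A 6-joint arm with a two-finger parallel gripper is mounted at the origin on the work surface. World frame = base frame: x ahead of the robot, y to its left, z up, the work surface at z = 0. Lengths are in m, angles in degrees, forces in N, time in s.
With the tool pointing down it reaches from about 0.35 to 0.875 m from the base axis. Payload 4.2 kg.
Tool frame: the origin (TCP) lies at the very end of the fingers, on their centre line; the grasp point (between the pads) lies 19 mm behind it; z points along the fingers, y is the line along which they close (so a half turn about z gives the same grasp; the last joint's range is limited). The gripper opens to 87 mm and grips with 3 to 60 N. Pads are 19 mm wide; open, the fingers measure 117 mm over their backs; the gripper's body (75 mm by 190 mm) begins 51 mm behind the grasp point.
Start: joints at [83.228, 22.042, 0.453, 0, -68.411, -14.817], TCP at [0.23, 0.581, 0.223] pointing down, gripper open.
Joint ranges: [-179.83, 179.83], [-69.29, 118.12], [-61.27, 80.66], [-181.25, 117.63], [-171.15, -9.14], [-177.46, 177.46]. Speed limits (degrees/s): [159.86, 159.86, 180, 180, 180, 180].

### API

Orientations are given as a 3x3 rotation matrix whose columns are the frame's x, y, z axes.
In Python, from station import * gives the robot as it stands.
- The arm moves only by the shell command python3 -m pendant 'ROWS'. ROWS is JSON, a list of rows, each an object of numbers: "x", "y", "z": the shift along the world's x, y, z normalised to -1 to 1, where 1 is 250 mm; "rx", "ry", "rz": the turn, a rotation vector about the world's x, y, z normalised to -1 to 1, where 1 is 180 degrees; "claw": the opening, from 0 (shut) to 1 (fully open). A call has exactly 8 rows; each row is the pose to reach, as a shift and turn from the pose commanded when the call began, turning the shorter way round; what a row does not reach only later rows make up. A row lasts 1/8 s, in which the tool goes at most 62.5 mm and 10.7 degrees, less where a joint would pass 70% of its speed; a pose out of reach is approached as far as the arm can. A call with a number of a shift or a turn outside -1 to 1 is refused whole. A call with a gripper value outside its range is refused whole. The fingers move at their own pace and stop on an object; the grip force is fixed at half the most. Time passes only in rows, so rows that repeat a pose let the fingers close, or fill a call up. It gives the time, the measured TCP pose, the force, the opening and the grip force at its end, in the units of the state.
- sense(): the state, without advancing time (a new reading comes with each control period).
- capture(name): name is "scene" or "side" or "wrist"; returns a dict with "color" (480x640x3 uint8, red, green, blue), "mtx" (3x3 intrinsics, pixels), "k1" (the pictures are not rectified: a ray, as slopes to the right and down, at radius r is drawn at 1 + k1 r^2 times it, then the intrinsics apply), "world_to_cam" (4x4, takes a point from world to camera coordinates). Camera axes: x right, y up, looking along -z (the intrinsics and any distortion apply to the point x, -y, -z); pixel columns grow to the right and rows downward; lengths in m; the calibration is good to about 2 mm. A picture is of the moment at which its call begins. There is no depth.
- finish_job(): hands the job in; it is judged then, once.
Trained networks look in a picture, given as the dict that the camera call returned (one of the last four; its "shot" number tells which), for a name from the list of things; names that differ only in an ending like _2 or _b are one class to them, and where a whole thing is asked for, a point or a joint stands for the part that bears it (a point fixed in the world has none). Each returns a list of dicts, best first, with "conf" (0 to 1); they miss things now and then, are a little off and sometimes report something else, mostly with a low value. They report only what shows in the picture. A call takes as long as a camera call. They do not tell look-alikes from the thing itself.
- search_frame(picture, label): "centre" ([column, row] in pixels, amid what is visible of it).
- regions_of(picture, label): "region" (480x640 bool, what is visible of it) and "centre" ([column, row] in pixels, amid what is visible of it).
The state is a dict: "time_s": time; "joints": joint angles; "joint_velocities": joint speeds; "effort": joint torques, N m; "tcp_pos": TCP position; "ee_rot": TCP orientation; "wrist_force": force on the tool from outside, world axes, zero at the start; "moment": the same for the moment, N m; "gripper_width": opening from 0.0 (shut) to 1.0 (fully open); "gripper_force": force on a finger pad.
Only numpy, scipy, OpenCV 4.12 (cv2) and the standard library are available. Lean on these libraries where they do the work, as an engineer would, in place of code of your own. Each camera call takes 0.05 s, during which the arm holds its last target. There are 200 camera calls.

## Working session

There is one attempt and no reset: what is moved stays moved. The work goes in short steps, Python scripts to look and compute and a shell command to move; the robot and the scene stay as the last step left them, time stands still between calls to the robot, and variables do not carry over. Pictures are saved under pics/ and viewed, at most 12 in all, crops included, and the job is handed in when it is done.

```bash
mkdir -p pics; cat > h.py <<'E'
from station import *
import numpy as np, cv2
from scipy.optimize import least_squares
def save(p,n,box=None,s=1):
    im=p["color"][:,:,::-1]
    if box: im=im[box[1]:box[3],box[0]:box[2]]
    cv2.imwrite("pics/"+n+".png",cv2.resize(im,None,fx=s,fy=s,interpolation=cv2.INTER_CUBIC))
def proj(p,X):
    c=(p["world_to_cam"]@np.append(X,1))[:3]; a=np.array([c[0],-c[1]])/-c[2]
    a=a*(1+p["k1"]*(a@a)); return p["mtx"][:2,:2]@a+p["mtx"][:2,2]
def ray(p,uv):
    d=np.linalg.solve(p["mtx"],np.array([uv[0],uv[1],1.]))[:2]; a=d.copy()
    for _ in range(20): a=d/(1+p["k1"]*(a@a))
    T=p["world_to_cam"];R=T[:3,:3]
    return -R.T@T[:3,3], R.T@np.array([a[0],-a[1],-1.])
def onz(p,uv,z):
    o,d=ray(p,uv); return o+d*(z-o[2])/d[2]
def tri(obs):
    A=np.zeros((3,3));b=np.zeros(3);L=[]
    for p,uv in obs:
        o,d=ray(p,uv);d=d/np.linalg.norm(d);M=np.eye(3)-np.outer(d,d);A+=M;b+=M@o;L.append((M,o))
    X=np.linalg.solve(A,b); return X,[round(1000*np.linalg.norm(M@(X-o)),1) for M,o in L]
E
python3 - <<'E'
from h import *
ps={}
for n in ["scene","side","wrist"]:
    p=ps[n]=capture(n); save(p,n+"0")
    o,d=ray(p,(320,240)); print(n,o.round(3),d.round(2))
    for l in ["scale","scale_hook","hook_tip","bucket","bail_top","bail","rail_cradle","prong_tip","ladle","soap_dish","nail_brush","scrubber_head"]:
        try: print(l,[(np.round(r["centre"]).tolist(),round(r["conf"],2)) for r in search_frame(p,l)])
        except Exception as e: print(l,str(e)[:60])
E
```

```text
scene [ 1.226 -0.346  1.189] [-0.5   0.27 -0.82]
scale [([347.0, 358.0], 0.83), ([382.0, 210.0], 0.77)]
scale_hook [([413.0, 340.0], 0.5)]
hook_tip []
bucket [([251.0, 247.0], 0.7), ([242.0, 231.0], 0.69)]
bail_top []
bail [([249.0, 226.0], 0.76)]
rail_cradle [([311.0, 286.0], 0.75)]
prong_tip [([307.0, 287.0], 0.81), ([169.0, 328.0], 0.19)]
ladle [([434.0, 182.0], 0.71)]
soap_dish [([172.0, 328.0], 0.79)]
nail_brush [([335.0, 185.0], 0.63)]
scrubber_head [([299.0, 307.0], 0.88)]
side [ 0.122 -0.976  0.914] [ 0.36  0.75 -0.56]
scale [([428.0, 252.0], 0.97), ([320.0, 204.0], 0.85), ([386.0, 218.0], 0.83)]
scale_hook [([383.0, 250.0], 0.48), ([317.0, 231.0], 0.43)]
hook_tip [([385.0, 253.0], 0.63), ([316.0, 241.0], 0.54), ([317.0, 201.0], 0.31)]
bucket [([298.0, 328.0], 0.95)]
bail_top [([221.0, 239.0], 0.63)]
bail [([306.0, 310.0], 0.53)]
rail_cradle [([378.0, 278.0], 0.55), ([314.0, 240.0], 0.24)]
prong_tip [([375.0, 275.0], 0.77)]
ladle [([226.0, 234.0], 0.6), ([310.0, 312.0], 0.38)]
soap_dish [([376.0, 414.0], 0.85)]
nail_brush [([217.0, 290.0], 0.76)]
scrubber_head [([372.0, 291.0], 0.62)]
wrist [0.302 0.553 0.385] [-0.26  0.09 -0.96]
scale []
scale_hook []
hook_tip []
bucket []
bail_top []
bail []
rail_cradle []
prong_tip []
ladle [([630.0, 27.0], 0.67)]
soap_dish []
nail_brush []
scrubber_head []
```

View pics/scene0.png

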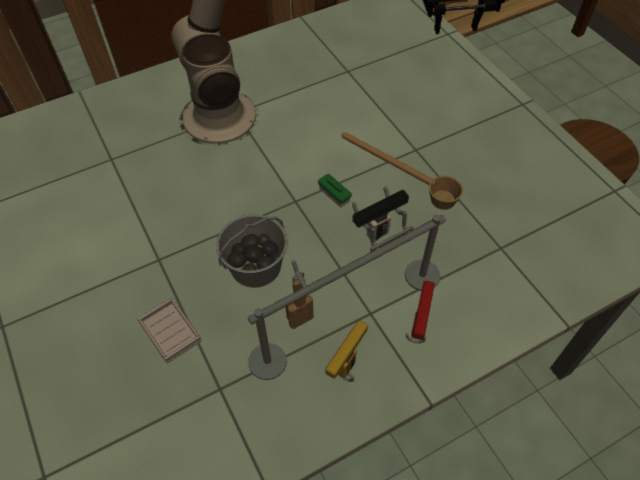

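View pics/side0.png

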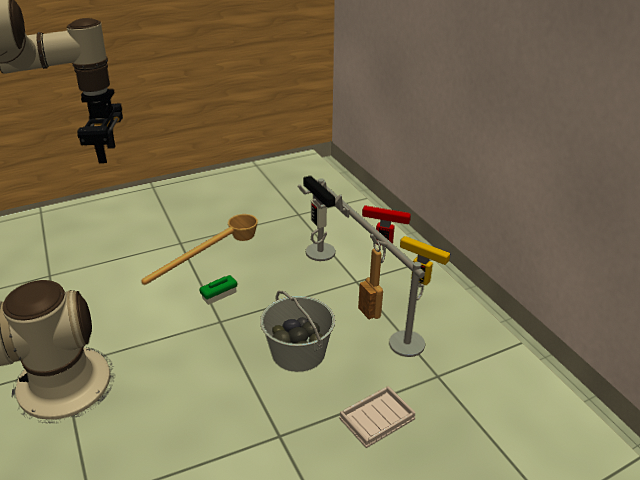

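Scene view: candidates are the black scale (382,208), a yellow look-alike (347,350) and a red look-alike (424,310). In the side view they are at (320,195), (425,252) and (386,218). The black one on the double hook is the one I want. The bucket is at (252,248) in scene and (298,330) in side. Next is a close crop of both views.

```bash
python3 - <<'E'
from h import *
a=capture("scene");b=capture("side")
def crop(p,x,y,w,h,s): return cv2.resize(p["color"][y:y+h,x:x+w,::-1],(w*s,h*s),interpolation=cv2.INTER_CUBIC)
im=np.vstack([np.hstack([crop(a,340,180,100,75,4),crop(b,290,170,100,75,4)]),np.hstack([crop(a,205,205,100,75,4),crop(b,250,285,100,75,4)])])
cv2.imwrite("pics/crops.png",im)
for n,p in(("a",a),("b",b)):
    for l in ["scale","bucket","bail"]:
        for r in regions_of(p,l):
            ys,xs=np.where(r["region"]); print(n,l,round(r["conf"],2),np.round(r["centre"]),xs.min(),xs.max(),ys.min(),ys.max())
            if l=="scale":
                m=r["region"]&(p["color"].max(2)<60); 
                if m.sum()>60: print(" dark",m.sum(),cv2.minAreaRect(np.argwhere(m)[:,::-1].astype(np.float32)))
E
```

```text
a scale 0.97 [380. 213.] 353 407 190 238
 dark 1033 ((384.4000549316406, 216.30001831054688), (32.199378967285156, 59.479408264160156), 63.43495178222656)
a scale 0.73 [349. 357.] 325 367 321 380
 dark 119 ((346.33843994140625, 370.29229736328125), (22.27727508544922, 34.20526123046875), 52.12501525878906)
a scale 0.65 [421. 319.] 406 434 281 344
 dark 87 ((422.6971740722656, 313.882080078125), (18.364028930664062, 52.70029830932617), 17.700429916381836)
a bucket 0.72 [252. 244.] 215 286 214 287
a bail 0.7 [244. 228.] 218 283 217 265
b scale 0.92 [386. 218.] 362 410 206 261
 dark 127 ((384.6012268066406, 237.04519653320312), (45.12205123901367, 17.64103889465332), 77.19573211669922)
b scale 0.83 [316. 204.] 303 334 176 243
 dark 575 ((321.521240234375, 208.33331298828125), (67.88562774658203, 27.960315704345703), 81.72411346435547)
b scale 0.59 [426. 256.] 400 450 236 298
 dark 106 ((420.09619140625, 271.51922607421875), (10.982503890991211, 33.535858154296875), 11.309932708740234)
b scale 0.27 [297. 329.] 260 334 290 371
 dark 832 ((298.8959045410156, 331.73712158203125), (60.08236312866211, 69.48616027832031), 13.392498016357422)
b scale 0.18 [377. 277.] 298 424 178 357
 dark 517 ((366.8173522949219, 263.9779968261719), (203.84678649902344, 75.54389190673828), 48.289241790771484)
b bucket 0.91 [298. 330.] 260 334 290 371
b bail 0.77 [306. 310.] 276 321 291 347
```

View pics/crops.png

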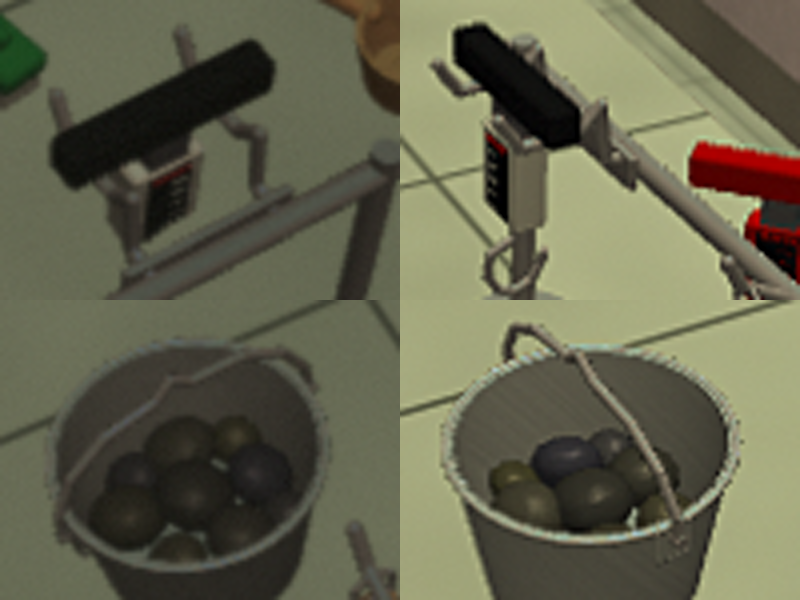

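```bash
cat >> h.py <<'E'
def box(P,sx,sy,sz):
    x,y,z,t=P; c,s=np.cos(t),np.sin(t)
    return [np.array([x+c*a-s*b,y+s*a+c*b,z+e]) for a in(-sx/2,sx/2) for b in(-sy/2,sy/2) for e in(-sz/2,sz/2)]
E
python3 - <<'E'
from h import *
a=capture("scene");b=capture("side")
A=[(340+u/4,180+v/4) for u,v in[(52,140),(70,187),(275,88),(262,40)]]
B=[(290+(u-400)/4,170+v/4) for u,v in[(455,30),(478,22),(578,110),(578,140),(545,145),(455,58)]]
def f(P):
    C=box(P,.022,.12,.024);r=[]
    for p,O in((a,A),(b,B)):
        q=np.array([proj(p,c) for c in C])
        r+=[np.min(np.linalg.norm(q-o,axis=1)) for o in O]
    return r+[(P[2]-.251)*300]
e1,r1=tri([(a,A[0]),(b,(305,179))]);
best=min((least_squares(f,[*onz(a,(382,207),.251),t],diff_step=1e-4) for t in np.linspace(-1.5,1.5,13)),key=lambda s:s.cost)
print("handle",best.x.round(4),np.degrees(best.x[3]),best.fun.round(1))
for n,u,v in[("kink",(248,225),(293,297.5)),("earL/R",(220,257),(320,340)),("ear2",(282,224),(277,298))]:
    print(n,*tri([(a,u),(b,v)]))
th=np.linspace(0,2*np.pi,72)
def g(P):
    r=[]
    for p,e in((a,(215,286,214,287)),(b,(260,334,290,371))):
        q=np.array([proj(p,np.array([P[0]+R*np.cos(t),P[1]+R*np.sin(t),z])) for R,z in((.0745,.095),(.058,0)) for t in th])
        r+=[q[:,0].min()-e[0],q[:,0].max()-e[1],q[:,1].max()-e[3]]
    return r
s=least_squares(g,onz(a,(250,255),.04)[:2]);print("bucket",s.x.round(4),s.fun.round(1))
for n,u in(("prongs",(382,208)),):pass
print("rail ends",*[onz(a,u,.2).round(3) for u in((255,316),(437,221))])
print("dist",onz(b,(375,414),.011).round(3),"brush",onz(a,(335,188),.02).round(3),"ladle",onz(a,(445,195),.02).round(3),onz(a,(345,135),.02).round(3))
E
```

```text
handle [0.6414 0.1046 0.2474 0.0248] 1.42000566614796 [ 2.   1.8  1.8  1.9  1.8  2.1  1.1  1.   1.9  1.1 -1.1]
kink [ 0.48110366 -0.11681438  0.14979593] [np.float64(1.9), np.float64(1.9)]
earL/R [ 0.49812204 -0.19805338  0.10008244] [np.float64(3.7), np.float64(3.7)]
ear2 [ 0.47542743 -0.03783705  0.09271244] [np.float64(0.7), np.float64(0.7)]
bucket [ 0.4865 -0.12  ] [ 1.2 -1.2 -0.4  1.2 -0.8  0.2]
rail ends [ 0.711 -0.204  0.2  ] [0.693 0.208 0.2  ]
dist [ 0.547 -0.349  0.011] brush [0.391 0.146 0.02 ] ladle [0.541 0.371 0.02 ] [0.246 0.259 0.02 ]
```

```bash
python3 - <<'E'
from h import *
s=sense();print(s["ee_rot"],s["tcp_pos"],s["time_s"],s["wrist_force"],s["gripper_width"])
from scipy.spatial.transform import Rotation as R
for yaw in(90+2,-90+2):
    c,n=np.cos(np.radians(yaw)),np.sin(np.radians(yaw))
    # tool z down, tool y along yaw-90 dir
    for t in (1,-1):
        y=t*np.array([n,-c,0]);z=np.array([0,0,-1.]);x=np.cross(y,z)
        print(yaw,t,np.degrees((R.from_matrix(np.c_[x,y,z])*R.from_matrix(s["ee_rot"]).inv()).as_rotvec()).round(1))
E
python3 -m pendant '[{"x":0.1,"y":-0.1,"z":0.2},{"x":0.2,"y":-0.25,"z":0.4},{"x":0.35,"y":-0.4,"z":0.6},{"x":0.5,"y":-0.55,"z":0.7},{"x":0.65,"y":-0.7,"z":0.75},{"x":0.8,"y":-0.85,"z":0.75},{"x":0.9,"y":-1,"z":0.75},{"x":0.9,"y":-1,"z":0.75}]'
```

```text
[[ 9.29842861e-01 -3.67956865e-01  6.17422369e-06]
 [-3.67956864e-01 -9.29842860e-01 -4.29775239e-05]
 [ 2.15549328e-05  3.76904958e-05 -9.99999999e-01]] [0.22993915 0.5811248  0.22254972] 2.45 [-0.25112121 -0.59890038 -0.30093381] 1.0006911773380245
92 1 [  0.    0.  113.6]
92 -1 [  0.   -0.  -66.4]
-88 1 [  0.   -0.  -66.4]
-88 -1 [  0.    0.  113.6]$[0]: bad value
```

```bash
python3 -m pendant '[{"x":0.1,"y":-0.1,"z":0.2,"rx":0,"ry":0,"rz":-0.05,"claw":0.6},{"x":0.25,"y":-0.25,"z":0.4,"rx":0,"ry":0,"rz":-0.1,"claw":0.6},{"x":0.4,"y":-0.4,"z":0.5,"rx":0,"ry":0,"rz":-0.15,"claw":0.6},{"x":0.55,"y":-0.55,"z":0.6,"rx":0,"ry":0,"rz":-0.2,"claw":0.6},{"x":0.7,"y":-0.7,"z":0.7,"rx":0,"ry":0,"rz":-0.25,"claw":0.6},{"x":0.85,"y":-0.85,"z":0.7,"rx":0,"ry":0,"rz":-0.3,"claw":0.6},{"x":1,"y":-1,"z":0.7,"rx":0,"ry":0,"rz":-0.34,"claw":0.6},{"x":1,"y":-1,"z":0.7,"rx":0,"ry":0,"rz":-0.37,"claw":0.6}]'
```

```text
time_s: 3.45
tcp_pos: [0.482, 0.3285, 0.3975]
ee_rot: [[0.023, -1.0, 0.0], [-1.0, -0.023, -0.0], [0.0, -0.0, -1.0]]
wrist_force: [0.2, 0.6, -0.5]
gripper_width: 0.599
gripper_force: 0.0
```

```bash
python3 -m pendant '[{"x":0.15,"y":-0.2,"z":0,"rx":0,"ry":0,"rz":0,"claw":0.6},{"x":0.3,"y":-0.4,"z":0,"rx":0,"ry":0,"rz":0,"claw":0.6},{"x":0.45,"y":-0.6,"z":0,"rx":0,"ry":0,"rz":0,"claw":0.6},{"x":0.6,"y":-0.8,"z":0,"rx":0,"ry":0,"rz":0,"claw":0.6},{"x":0.63,"y":-0.88,"z":-0.1,"rx":0,"ry":0,"rz":0,"claw":0.6},{"x":0.63,"y":-0.9,"z":-0.15,"rx":0,"ry":0,"rz":0,"claw":0.6},{"x":0.63,"y":-0.9,"z":-0.2,"rx":0,"ry":0,"rz":0,"claw":0.6},{"x":0.63,"y":-0.9,"z":-0.2,"rx":0,"ry":0,"rz":0,"claw":0.6}]'
python3 - <<'E'
from h import *
w=capture("wrist");save(w,"wrist1");a=capture("scene");b=capture("side")
for P in ([.6414,.1046,.251,.0248],):
    print([proj(w,c).round().tolist() for c in box(P,.022,.12,.024)])
for l in("scale","rail_cradle","hook_tip","prong_tip"):
    for r in search_frame(w,l): print(l,np.round(r["centre"]),r["conf"])
def crop(p,x,y,w,h,s): return cv2.resize(p["color"][y:y+h,x:x+w,::-1],(w*s,h*s),interpolation=cv2.INTER_CUBIC)
cv2.imwrite("pics/near.png",np.hstack([crop(w,0,0,640,480,1)[:, :480],crop(b,290,165,40,60,8)[:480,:320]]))
E
```

```text
time_s: 4.45
tcp_pos: [0.6367, 0.1072, 0.3469]
ee_rot: [[0.033, -0.999, -0.001], [-0.999, -0.033, -0.0], [0.0, 0.001, -1.0]]
wrist_force: [-0.2, 0.1, -0.0]
gripper_width: 0.598
gripper_force: 0.0
[[326.0, 145.0], [327.0, 147.0], [323.0, 315.0], [323.0, 332.0], [291.0, 145.0], [289.0, 147.0], [292.0, 315.0], [290.0, 331.0]]
scale [120.  18.] 0.81
scale [310. 228.] 0.79
scale [239. 177.] 0.74
scale [509.  30.] 0.46
rail_cradle [239. 177.] 0.61
hook_tip [332. 197.] 0.67
hook_tip [163.  13.] 0.63
hook_tip [159. 168.] 0.59
prong_tip [238. 177.] 0.69
prong_tip [284.   8.] 0.32
```

View pics/wrist1.png

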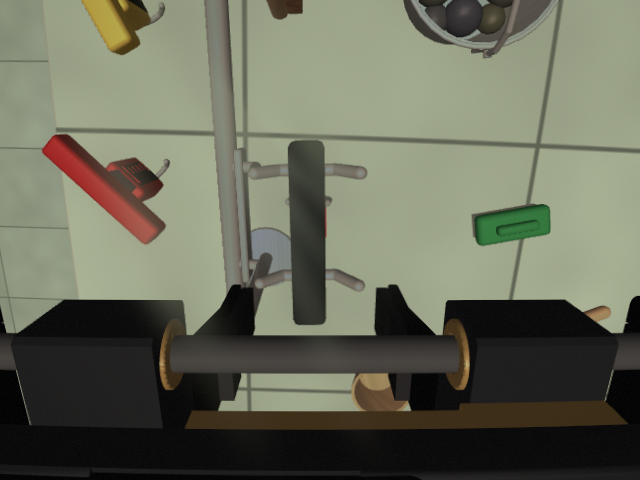

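The wrist view shows the black handle from (306,141) to (309,324), with the prongs pointing right (-x). The hook peeks out near (290..330, 201). I need to know which side its tip is on.

```bash
python3 - <<'E'
import cv2,numpy as np
a=cv2.imread("pics/wrist1.png")[180:225,270:350];b=cv2.imread("pics/side0.png")[195:250,300:350]
f=lambda i,w,h:cv2.resize(i,(w,h),interpolation=cv2.INTER_CUBIC)
a=cv2.convertScaleAbs(a,alpha=1.6,beta=20)
cv2.imwrite("pics/hk.png",np.hstack([f(a,400,225*2),f(b,400,450)]))
E
```

```text
(no output)
```

View pics/hk.png

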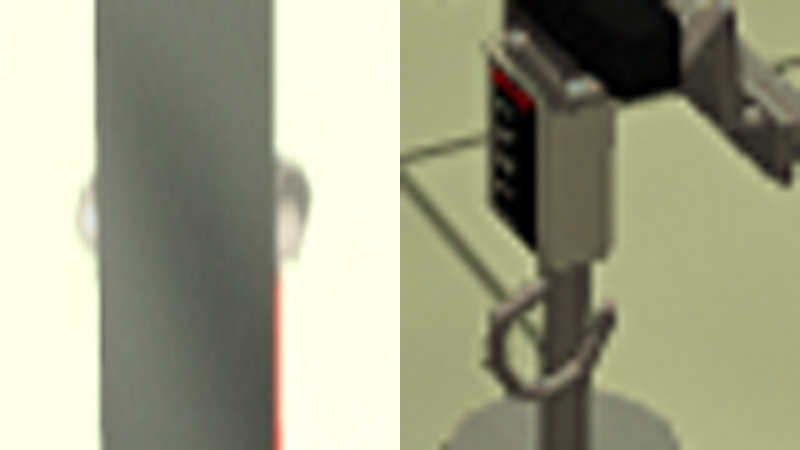

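The tip is on the +x side, towards the rail, so scale +x is about world +x. Descend and grip.

```bash
python3 -m pendant '[{"x":0.019,"y":-0.024,"z":-0.05,"rx":0,"ry":0,"rz":0.005,"claw":0.55},{"x":0.019,"y":-0.024,"z":-0.14,"rx":0,"ry":0,"rz":0.005,"claw":0.55},{"x":0.019,"y":-0.024,"z":-0.23,"rx":0,"ry":0,"rz":0.005,"claw":0.55},{"x":0.019,"y":-0.024,"z":-0.32,"rx":0,"ry":0,"rz":0.005,"claw":0.55},{"x":0.019,"y":-0.024,"z":-0.4,"rx":0,"ry":0,"rz":0.005,"claw":0.55},{"x":0.019,"y":-0.024,"z":-0.46,"rx":0,"ry":0,"rz":0.005,"claw":0.55},{"x":0.019,"y":-0.024,"z":-0.46,"rx":0,"ry":0,"rz":0.005,"claw":0.55},{"x":0.019,"y":-0.024,"z":-0.46,"rx":0,"ry":0,"rz":0.005,"claw":0.3}]' && python3 -m pendant '[{"x":0,"y":0,"z":0,"rx":0,"ry":0,"rz":0,"claw":0.1},{"x":0,"y":0,"z":0,"rx":0,"ry":0,"rz":0,"claw":0.1},{"x":0,"y":0,"z":0,"rx":0,"ry":0,"rz":0,"claw":0.1},{"x":0,"y":0,"z":0,"rx":0,"ry":0,"rz":0,"claw":0.1},{"x":0,"y":0,"z":0,"rx":0,"ry":0,"rz":0,"claw":0.1},{"x":0,"y":0,"z":0.02,"rx":0,"ry":0,"rz":0,"claw":0.1},{"x":0,"y":0,"z":0.07,"rx":0,"ry":0,"rz":0,"claw":0.1},{"x":0,"y":0,"z":0.12,"rx":0,"ry":0,"rz":0,"claw":0.1}]'
```

```text
time_s: 5.8
tcp_pos: [0.6427, 0.1001, 0.2333]
ee_rot: [[0.048, -0.999, 0.001], [-0.999, -0.048, 0.0], [0.0, -0.001, -1.0]]
wrist_force: [0.4, 0.0, 0.1]
gripper_width: 0.499
gripper_force: 0.0
time_s: 6.8
tcp_pos: [0.6423, 0.1002, 0.2633]
ee_rot: [[0.047, -0.999, 0.0], [-0.999, -0.047, -0.0], [0.0, -0.0, -1.0]]
wrist_force: [0.1, 0.3, -1.1]
gripper_width: 0.25
gripper_force: 30.0
```

```bash
python3 -m pendant '[{"x":-0.1,"y":0,"z":0,"rx":0,"ry":0,"rz":0,"claw":0.1},{"x":-0.3,"y":0,"z":0.05,"rx":0,"ry":0,"rz":0,"claw":0.1},{"x":-0.5,"y":-0.1,"z":0.12,"rx":0,"ry":0,"rz":0,"claw":0.1},{"x":-0.65,"y":-0.28,"z":0.18,"rx":0,"ry":0,"rz":0,"claw":0.1},{"x":-0.8,"y":-0.46,"z":0.22,"rx":0,"ry":0,"rz":0,"claw":0.1},{"x":-0.88,"y":-0.64,"z":0.22,"rx":0,"ry":0,"rz":0,"claw":0.1},{"x":-0.88,"y":-0.8,"z":0.22,"rx":0,"ry":0,"rz":0,"claw":0.1},{"x":-0.88,"y":-0.87,"z":0.22,"rx":0,"ry":0,"rz":0,"claw":0.1}]'
python3 - <<'E'
from h import *
w=capture("wrist");a=capture("scene");b=capture("side");save(w,"wrist2")
print(sense()["tcp_pos"])
for n,p in(("w",w),("a",a),("b",b)):
  for l in("bail_top","bail","bucket","hook_tip","scale_hook"):
    print(n,l,[(np.round(r["centre"]).tolist(),round(r["conf"],2)) for r in search_frame(p,l)][:3])
def crop(p,x,y,w,h,s): return cv2.resize(p["color"][y:y+h,x:x+w,::-1],(w*s,h*s),interpolation=cv2.INTER_CUBIC)
cv2.imwrite("pics/mix.png",np.vstack([np.hstack([crop(a,190,150,130,140,3)[:300,:390],crop(b,230,215,130,140,3)[:300,:390]]),crop(w,60,0,580,230,1)[:, :][:,:780] if 0 else cv2.resize(w["color"][0:260,60:640,::-1],(780,300))]))
E
```

```text
time_s: 7.8
tcp_pos: [0.4218, -0.119, 0.319]
ee_rot: [[0.045, -0.999, 0.003], [-0.999, -0.045, 0.0], [0.0, -0.003, -1.0]]
wrist_force: [-0.3, 0.4, -1.3]
gripper_width: 0.251
gripper_force: 30.0
[ 0.42215805 -0.11791474  0.31830979]
w bail_top [([239.0, 198.0], 0.65)]
w bail [([238.0, 196.0], 0.95)]
w bucket [([236.0, 193.0], 0.72)]
w hook_tip []
w scale_hook [([56.0, 212.0], 0.62)]
a bail_top [([246.0, 224.0], 0.83), ([230.0, 183.0], 0.64)]
a bail [([246.0, 224.0], 0.72)]
a bucket [([253.0, 246.0], 0.6)]
a hook_tip [([234.0, 191.0], 0.61), ([411.0, 339.0], 0.54), ([350.0, 380.0], 0.52)]
a scale_hook [([232.0, 189.0], 0.58), ([420.0, 341.0], 0.42), ([333.0, 186.0], 0.16)]
b bail_top [([305.0, 310.0], 0.77)]
b bail [([307.0, 311.0], 0.73), ([379.0, 416.0], 0.21)]
b bucket [([297.0, 331.0], 0.69), ([308.0, 314.0], 0.31)]
b hook_tip [([256.0, 286.0], 0.56), ([298.0, 328.0], 0.54), ([385.0, 256.0], 0.51)]
b scale_hook [([258.0, 286.0], 0.72), ([384.0, 249.0], 0.41)]
```

View pics/mix.png

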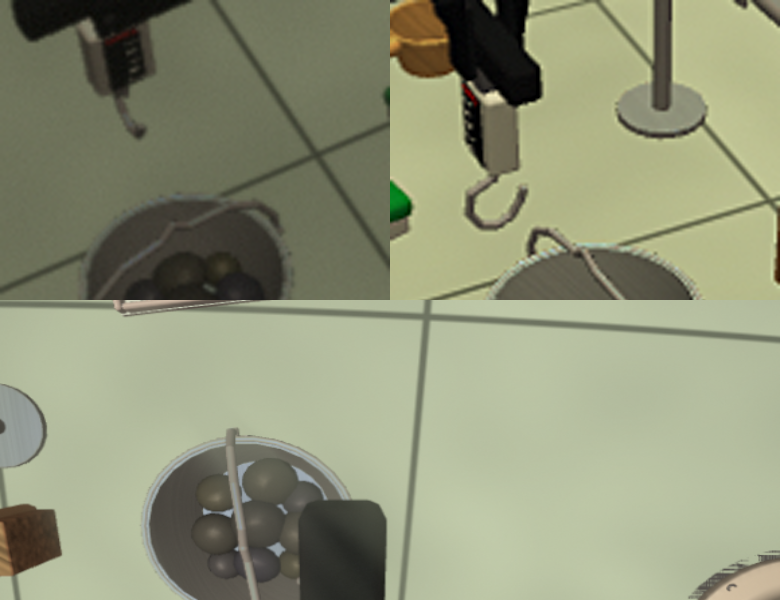

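Side crop: the hook tip is on the right (+x), at about (525,190). The bail kink is near scene (247.5,226), side (292,298). In the wrist view the bail runs from (232,114) to (246,251). Now fit the bucket and bail pose, and the hook's actual position.

```bash
python3 - <<'E'
from h import *
w=capture("wrist");a=capture("scene");b=capture("side")
th=np.linspace(0,2*np.pi,180)
def fr(P):
    x,y,t,l=P;c,s=np.cos(t),np.sin(t)
    T=lambda q:np.array([x+c*q[0]-s*q[1],y+s*q[0]+c*q[1],q[2]])
    return T,T((.066*np.sin(l),0,.087+.066*np.cos(l)))
def g(P):
    T,k=fr(P);r=[]
    C=lambda p:np.array([proj(p,T((R*np.cos(t),R*np.sin(t),z))) for R,z in((.0745,.095),(.058,0)) for t in th])
    for p,e in((a,(215,286,214,287)),(b,(260,334,290,371))):
        q=C(p);r+=[q[:,0].min()-e[0],q[:,0].max()-e[1],q[:,1].max()-e[3]]
    q=C(w)[:180];r+=[(q[:,0].min()-166)/2,(q[:,1].min()-119)/2]
    r+=list(proj(a,k)-(247.5,226))+list(proj(b,k)-(291.7,298.3))
    q=proj(w,k);r+=[q[0]-(232.5+(q[1]-114)*.0985)]
    q=proj(w,T((0,-.078,.087)));r+=[(q[0]-232.5)]
    return r
s=least_squares(g,[.4865,-.12,.1,0.],diff_step=1e-4)
print(s.x.round(4),np.degrees(s.x[2:]).round(1),np.round(s.fun,1)); print("kink",fr(s.x)[1].round(4), proj(w,fr(s.x)[1]).round())
# hook tip and bowl prediction vs picture
t=sense();R=t["ee_rot"];o=t["tcp_pos"]+[0,0,.019]
X=-R[:,1]
print("tcp",t["tcp_pos"].round(4),"tip pred",proj(a,o+.02*X-[0,0,.12]).round(1),proj(b,o+.02*X-[0,0,.12]).round(1),"bowl bottom",proj(a,o-[0,0,.142]).round(1),proj(b,o-[0,0,.142]).round(1),t["time_s"])
E
```

```text
[ 0.4873 -0.1192  0.1833 -0.096 ] [10.5 -5.5] [ 1.7 -0.7 -0.3  1.4 -0.6 -0.1  0.9  0.1 -0.9 -2.   2.7 -0.3  0.3  0. ]
kink [ 0.4811 -0.1203  0.1527] [243. 213.]
tcp [ 0.4222 -0.1174  0.3175] tip pred [237.2 191.4] [274.5 276.6] bowl bottom [234.  191.8] [265.5 288.6] 8.85
```

```bash
python3 -m pendant '[{"x":0.03,"y":-0.02,"z":-0.02,"rx":0,"ry":0,"rz":0.018,"claw":0.1},{"x":0.058,"y":-0.04,"z":-0.06,"rx":0,"ry":0,"rz":0.036,"claw":0.1},{"x":0.058,"y":-0.04,"z":-0.12,"rx":0,"ry":0,"rz":0.036,"claw":0.1},{"x":0.058,"y":-0.04,"z":-0.18,"rx":0,"ry":0,"rz":0.036,"claw":0.1},{"x":0.058,"y":-0.04,"z":-0.24,"rx":0,"ry":0,"rz":0.036,"claw":0.1},{"x":0.058,"y":-0.04,"z":-0.29,"rx":0,"ry":0,"rz":0.036,"claw":0.1},{"x":0.058,"y":-0.04,"z":-0.32,"rx":0,"ry":0,"rz":0.036,"claw":0.1},{"x":0.058,"y":-0.04,"z":-0.32,"rx":0,"ry":0,"rz":0.036,"claw":0.1}]'
python3 - <<'E'
from h import *
a=capture("scene");b=capture("side");w=capture("wrist")
t=sense();R=t["ee_rot"];o=t["tcp_pos"]+[0,0,.019];X=-R[:,1];print(t["tcp_pos"],X)
f=lambda p:[proj(p,o+.02*X-[0,0,.12]).round(1).tolist(),proj(p,o-[0,0,.139]).round(1).tolist(),proj(p,np.array([.4811,-.1203,.1527])).round(1).tolist()]
print("a",f(a),"b",f(b),"w",f(w))
def crop(p,x,y,w,h,s): return cv2.resize(p["color"][y:y+h,x:x+w,::-1],(w*s,h*s),interpolation=cv2.INTER_CUBIC)
cv2.imwrite("pics/mix2.png",np.hstack([crop(a,205,175,80,100,5),crop(b,245,250,80,100,5)]))
E
```

```text
time_s: 9.85
tcp_pos: [0.4365, -0.1273, 0.2371]
ee_rot: [[0.16, -0.987, -0.001], [-0.987, -0.16, -0.0], [-0.0, 0.001, -1.0]]
wrist_force: [0.0, -0.2, -0.9]
gripper_width: 0.25
gripper_force: 30.0
[ 0.43711957 -0.12739809  0.23810433] [0.98713926 0.1598579  0.00123671]
a [[241.0, 221.0], [236.9, 220.4], [246.7, 224.0]] b [[284.2, 308.4], [276.1, 319.2], [294.4, 298.0]] w [[285.0, 242.2], [315.0, 234.7], [244.3, 249.0]]
```

View pics/mix2.png

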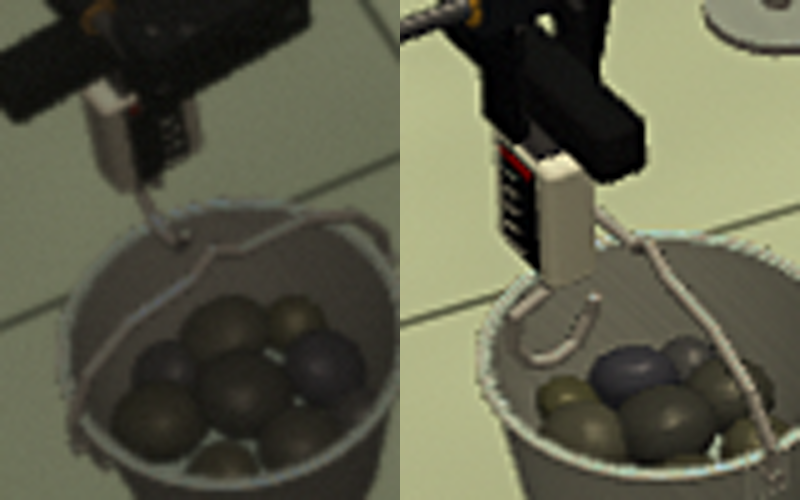

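The hook tip (scene 241,223; side 284,309) and the bail kink (scene 247,225; side 293,298) agree with prediction within about 2 px, and the bowl is about 33 mm below the wire. Insert along scale +x, then raise.

```bash
python3 -m pendant '[{"x":0.02,"y":0.003,"z":0,"rx":0,"ry":0,"rz":0,"claw":0.1},{"x":0.045,"y":0.007,"z":0,"rx":0,"ry":0,"rz":0,"claw":0.1},{"x":0.07,"y":0.011,"z":0,"rx":0,"ry":0,"rz":0,"claw":0.1},{"x":0.095,"y":0.015,"z":0,"rx":0,"ry":0,"rz":0,"claw":0.1},{"x":0.12,"y":0.019,"z":0,"rx":0,"ry":0,"rz":0,"claw":0.1},{"x":0.14,"y":0.022,"z":0,"rx":0,"ry":0,"rz":0,"claw":0.1},{"x":0.15,"y":0.024,"z":0,"rx":0,"ry":0,"rz":0,"claw":0.1},{"x":0.15,"y":0.024,"z":0,"rx":0,"ry":0,"rz":0,"claw":0.1}]'
python3 -m pendant '[{"x":0,"y":0,"z":0.01,"rx":0,"ry":0,"rz":0,"claw":0.1},{"x":0,"y":0,"z":0.025,"rx":0,"ry":0,"rz":0,"claw":0.1},{"x":0,"y":0,"z":0.04,"rx":0,"ry":0,"rz":0,"claw":0.1},{"x":0,"y":0,"z":0.055,"rx":0,"ry":0,"rz":0,"claw":0.1},{"x":0,"y":0,"z":0.07,"rx":0,"ry":0,"rz":0,"claw":0.1},{"x":0,"y":0,"z":0.085,"rx":0,"ry":0,"rz":0,"claw":0.1},{"x":0,"y":0,"z":0.1,"rx":0,"ry":0,"rz":0,"claw":0.1},{"x":0,"y":0,"z":0.1,"rx":0,"ry":0,"rz":0,"claw":0.1}]'
python3 - <<'E'
from h import *
a=capture("scene");b=capture("side")
t=sense();R=t["ee_rot"];o=t["tcp_pos"]+[0,0,.019];X=-R[:,1];print(t["tcp_pos"],t["wrist_force"],t["time_s"])
def crop(p,x,y,w,h,s): return cv2.resize(p["color"][y:y+h,x:x+w,::-1],(w*s,h*s),interpolation=cv2.INTER_CUBIC)
cv2.imwrite("pics/mix3.png",np.hstack([crop(a,205,175,80,100,5),crop(b,245,250,80,100,5)]))
E
```

```text
time_s: 11.0
tcp_pos: [0.4742, -0.1213, 0.2375]
ee_rot: [[0.16, -0.987, -0.0], [-0.987, -0.16, 0.0], [-0.0, 0.0, -1.0]]
wrist_force: [-1.5, -0.1, -1.2]
gripper_width: 0.253
gripper_force: 30.0
time_s: 12.0
tcp_pos: [0.4744, -0.1214, 0.2629]
ee_rot: [[0.16, -0.987, 0.001], [-0.987, -0.16, -0.0], [0.0, -0.001, -1.0]]
wrist_force: [0.7, 0.2, -1.8]
gripper_width: 0.251
gripper_force: 30.0
[ 0.47410489 -0.12133248  0.262459  ] [ 0.06078968  0.72798741 -0.67062841] 12.1
```

View pics/mix3.png

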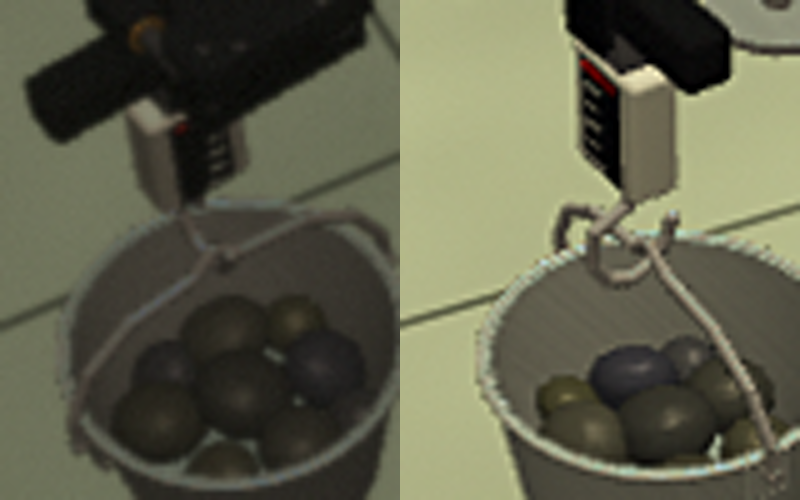

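The wire lies inside the hook in both views, close above the bowl (crop side (625,260)). Centre the hook over the bucket axis and take up the slack.

```bash
python3 -m pendant '[{"x":0.01,"y":0.002,"z":0.01,"rx":0,"ry":0,"rz":0,"claw":0.1},{"x":0.02,"y":0.004,"z":0.02,"rx":0,"ry":0,"rz":0,"claw":0.1},{"x":0.035,"y":0.006,"z":0.025,"rx":0,"ry":0,"rz":0,"claw":0.1},{"x":0.052,"y":0.008,"z":0.03,"rx":0,"ry":0,"rz":0,"claw":0.1},{"x":0.052,"y":0.008,"z":0.04,"rx":0,"ry":0,"rz":0,"claw":0.1},{"x":0.052,"y":0.008,"z":0.05,"rx":0,"ry":0,"rz":0,"claw":0.1},{"x":0.052,"y":0.008,"z":0.06,"rx":0,"ry":0,"rz":0,"claw":0.1},{"x":0.052,"y":0.008,"z":0.06,"rx":0,"ry":0,"rz":0,"claw":0.1}]'
python3 - <<'E'
from station import *
for i in range(2): capture("scene"); t=sense(); print(t["tcp_pos"],t["wrist_force"],t["moment"])
E
```

```text
time_s: 13.1
tcp_pos: [0.4871, -0.1194, 0.2776]
ee_rot: [[0.16, -0.987, -0.0], [-0.987, -0.16, 0.0], [-0.0, -0.0, -1.0]]
wrist_force: [0.2, -0.4, -3.2]
gripper_width: 0.244
gripper_force: 30.0
[ 0.48706952 -0.11938216  0.27756315] [ 0.13788498 -0.01211704 -3.70901261] [-0.11982834 -0.14995047  0.00224905]
[ 0.48707625 -0.11937882  0.27746642] [ 0.11747842 -0.68851695 -2.55804343] [-0.1379625  -0.18471198  0.02726128]
```

```bash
cat > track.py <<'E'
from h import *
import sys,os
def lift():
    out=[];F=[]
    for n,(x0,y0,x1,y1),c in(("side",(255,285,340,375),(.487,-.119,.05)),("scene",(212,225,290,290),(.487,-.119,.05))):
        p=capture(n);F.append(sense()["wrist_force"][2])
        g=cv2.cvtColor(p["color"],cv2.COLOR_RGB2GRAY);f="base_%s.png"%n
        if not os.path.exists(f): cv2.imwrite(f,g)
        g0=cv2.imread(f,0);m=np.zeros_like(g);m[y0:y1,x0:x1]=255
        k=cv2.goodFeaturesToTrack(g0,60,.02,4,mask=m)
        q,st,_=cv2.calcOpticalFlowPyrLK(g0,g,k,None,winSize=(15,15));ok=st.ravel()==1
        d=np.median((q-k)[ok,0],axis=0)
        c=np.array(c);J=np.c_[[proj(p,c+np.eye(3)[i]*.01)-proj(p,c) for i in range(3)]].T/10
        out.append((n,d,J))
    A=np.vstack([o[2] for o in out]);d=np.concatenate([o[1] for o in out])
    print("bucket shift mm",np.linalg.lstsq(A,d,rcond=None)[0].round(1),"px",d.round(2))
    t=sense();print("F",np.round(F,2),"tcp",t["tcp_pos"].round(4),t["time_s"])
E
python3 -c "from track import *;lift()"
python3 -m pendant '[{"x":0,"y":0,"z":0.005,"rx":0,"ry":0,"rz":0,"claw":0.1},{"x":0,"y":0,"z":0.01,"rx":0,"ry":0,"rz":0,"claw":0.1},{"x":0,"y":0,"z":0.015,"rx":0,"ry":0,"rz":0,"claw":0.1},{"x":0,"y":0,"z":0.02,"rx":0,"ry":0,"rz":0,"claw":0.1},{"x":0,"y":0,"z":0.025,"rx":0,"ry":0,"rz":0,"claw":0.1},{"x":0,"y":0,"z":0.03,"rx":0,"ry":0,"rz":0,"claw":0.1},{"x":0,"y":0,"z":0.035,"rx":0,"ry":0,"rz":0,"claw":0.1},{"x":0,"y":0,"z":0.04,"rx":0,"ry":0,"rz":0,"claw":0.1}]'
python3 -c "from track import *;lift()"
```

```text
bucket shift mm [0. 0. 0.] px [0. 0. 0. 0.]
F [-2.51 -3.67] tcp [ 0.4871 -0.1194  0.2774] 13.3
time_s: 14.3
tcp_pos: [0.487, -0.1193, 0.2875]
ee_rot: [[0.16, -0.987, -0.0], [-0.987, -0.16, 0.0], [-0.0, 0.0, -1.0]]
wrist_force: [0.5, -0.8, -4.6]
gripper_width: 0.251
gripper_force: 30.0
bucket shift mm [-0. -0.  0.] px [ 0.    0.   -0.01 -0.  ]
F [-5.29 -4.88] tcp [ 0.4871 -0.1194  0.2876] 14.4
```

```bash
python3 -m pendant '[{"x":0,"y":0,"z":0.005,"rx":0,"ry":0,"rz":0,"claw":0.1},{"x":0,"y":0,"z":0.01,"rx":0,"ry":0,"rz":0,"claw":0.1},{"x":0,"y":0,"z":0.015,"rx":0,"ry":0,"rz":0,"claw":0.1},{"x":0,"y":0,"z":0.02,"rx":0,"ry":0,"rz":0,"claw":0.1},{"x":0,"y":0,"z":0.025,"rx":0,"ry":0,"rz":0,"claw":0.1},{"x":0,"y":0,"z":0.03,"rx":0,"ry":0,"rz":0,"claw":0.1},{"x":0,"y":0,"z":0.035,"rx":0,"ry":0,"rz":0,"claw":0.1},{"x":0,"y":0,"z":0.04,"rx":0,"ry":0,"rz":0,"claw":0.1}]'
python3 -c "from track import *;lift()"
```

```text
time_s: 15.4
tcp_pos: [0.4871, -0.1193, 0.2975]
ee_rot: [[0.16, -0.987, -0.0], [-0.987, -0.16, 0.0], [-0.0, 0.0, -1.0]]
wrist_force: [-0.0, -0.7, -7.1]
gripper_width: 0.252
gripper_force: 30.0
bucket shift mm [-0.1  0.5  0.5] px [-0.15 -0.32  0.17 -0.26]
F [-7.2  -7.45] tcp [ 0.4871 -0.1193  0.2976] 15.5
```

```bash
python3 -m pendant '[{"x":0,"y":0,"z":0.002,"rx":0,"ry":0,"rz":0,"claw":0.1},{"x":0,"y":0,"z":0.004,"rx":0,"ry":0,"rz":0,"claw":0.1},{"x":0,"y":0,"z":0.006,"rx":0,"ry":0,"rz":0,"claw":0.1},{"x":0,"y":0,"z":0.008,"rx":0,"ry":0,"rz":0,"claw":0.1},{"x":0,"y":0,"z":0.01,"rx":0,"ry":0,"rz":0,"claw":0.1},{"x":0,"y":0,"z":0.012,"rx":0,"ry":0,"rz":0,"claw":0.1},{"x":0,"y":0,"z":0.014,"rx":0,"ry":0,"rz":0,"claw":0.1},{"x":0,"y":0,"z":0.016,"rx":0,"ry":0,"rz":0,"claw":0.1}]'
python3 -c "from track import *;lift()"
```

```text
time_s: 16.5
tcp_pos: [0.4871, -0.1193, 0.3015]
ee_rot: [[0.16, -0.987, -0.0], [-0.987, -0.16, 0.0], [-0.0, 0.0, -1.0]]
wrist_force: [-1.0, -0.6, -7.7]
gripper_width: 0.25
gripper_force: 30.0
bucket shift mm [-0.2  0.8  0.4] px [-0.27 -0.37  0.26 -0.31]
F [-8.1  -8.08] tcp [ 0.4872 -0.1193  0.3015] 16.6
```

```bash
python3 -m pendant '[{"x":0,"y":0,"z":0.003,"rx":0,"ry":0,"rz":0,"claw":0.1},{"x":0,"y":0,"z":0.006,"rx":0,"ry":0,"rz":0,"claw":0.1},{"x":0,"y":0,"z":0.009,"rx":0,"ry":0,"rz":0,"claw":0.1},{"x":0,"y":0,"z":0.012,"rx":0,"ry":0,"rz":0,"claw":0.1},{"x":0,"y":0,"z":0.015,"rx":0,"ry":0,"rz":0,"claw":0.1},{"x":0,"y":0,"z":0.018,"rx":0,"ry":0,"rz":0,"claw":0.1},{"x":0,"y":0,"z":0.021,"rx":0,"ry":0,"rz":0,"claw":0.1},{"x":0,"y":0,"z":0.024,"rx":0,"ry":0,"rz":0,"claw":0.1}]'
python3 -c "from track import *;lift()"
```

```text
time_s: 17.6
tcp_pos: [0.4872, -0.1194, 0.3076]
ee_rot: [[0.16, -0.987, -0.0], [-0.987, -0.16, -0.0], [0.0, 0.0, -1.0]]
wrist_force: [-1.0, 0.2, -7.6]
gripper_width: 0.25
gripper_force: 30.0
bucket shift mm [-0.8  1.5  5.5] px [-0.67 -2.26  0.21 -1.9 ]
F [-7.39 -8.82] tcp [ 0.4872 -0.1194  0.3077] 17.7
```

```bash
python3 -m pendant '[{"x":0,"y":0,"z":0.003,"rx":0,"ry":0,"rz":0,"claw":0.1},{"x":0,"y":0,"z":0.006,"rx":0,"ry":0,"rz":0,"claw":0.1},{"x":0,"y":0,"z":0.009,"rx":0,"ry":0,"rz":0,"claw":0.1},{"x":0,"y":0,"z":0.012,"rx":0,"ry":0,"rz":0,"claw":0.1},{"x":0,"y":0,"z":0.015,"rx":0,"ry":0,"rz":0,"claw":0.1},{"x":0,"y":0,"z":0.018,"rx":0,"ry":0,"rz":0,"claw":0.1},{"x":0,"y":0,"z":0.018,"rx":0,"ry":0,"rz":0,"claw":0.1},{"x":0,"y":0,"z":0.018,"rx":0,"ry":0,"rz":0,"claw":0.1}]'
python3 -c "from track import *
lift();lift()
p=capture('side');q=capture('scene')
c=lambda p,x,y:cv2.resize(p['color'][y:y+100,x:x+80,::-1],(400,500),interpolation=cv2.INTER_CUBIC)
cv2.imwrite('pics/lift.png',np.hstack([c(q,210,200),c(p,257,285)]))"
```

```text
time_s: 18.7
tcp_pos: [0.4872, -0.1193, 0.312]
ee_rot: [[0.16, -0.987, 0.0], [-0.987, -0.16, 0.0], [-0.0, -0.0, -1.0]]
wrist_force: [0.3, -0.9, -7.4]
gripper_width: 0.246
gripper_force: 30.0
bucket shift mm [-0.6  1.5  9.9] px [-0.62 -3.79  0.06 -2.95]
F [-7.2  -7.85] tcp [ 0.4871 -0.1193  0.312 ] 18.8
bucket shift mm [-0.7  1.5  9.8] px [-0.67 -3.77  0.04 -2.94]
F [-7.29 -8.24] tcp [ 0.4872 -0.1193  0.312 ] 18.9
```

View pics/lift.png

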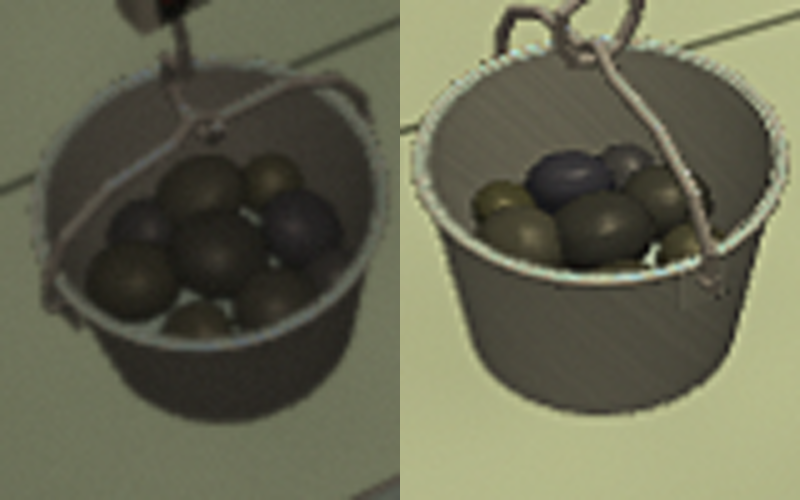

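The bucket hangs level about 10 mm clear, with its bail in the hook's bowl (side crop (585,45)). Hold for three seconds.

```bash
for i in 1 2 3; do :; done
python3 -m pendant '[{"x":0,"y":0,"z":0,"rx":0,"ry":0,"rz":0,"claw":0.1},{"x":0,"y":0,"z":0,"rx":0,"ry":0,"rz":0,"claw":0.1},{"x":0,"y":0,"z":0,"rx":0,"ry":0,"rz":0,"claw":0.1},{"x":0,"y":0,"z":0,"rx":0,"ry":0,"rz":0,"claw":0.1},{"x":0,"y":0,"z":0,"rx":0,"ry":0,"rz":0,"claw":0.1},{"x":0,"y":0,"z":0,"rx":0,"ry":0,"rz":0,"claw":0.1},{"x":0,"y":0,"z":0,"rx":0,"ry":0,"rz":0,"claw":0.1},{"x":0,"y":0,"z":0,"rx":0,"ry":0,"rz":0,"claw":0.1}]' >/dev/null
python3 -m pendant '[{"x":0,"y":0,"z":0,"rx":0,"ry":0,"rz":0,"claw":0.1},{"x":0,"y":0,"z":0,"rx":0,"ry":0,"rz":0,"claw":0.1},{"x":0,"y":0,"z":0,"rx":0,"ry":0,"rz":0,"claw":0.1},{"x":0,"y":0,"z":0,"rx":0,"ry":0,"rz":0,"claw":0.1},{"x":0,"y":0,"z":0,"rx":0,"ry":0,"rz":0,"claw":0.1},{"x":0,"y":0,"z":0,"rx":0,"ry":0,"rz":0,"claw":0.1},{"x":0,"y":0,"z":0,"rx":0,"ry":0,"rz":0,"claw":0.1},{"x":0,"y":0,"z":0,"rx":0,"ry":0,"rz":0,"claw":0.1}]' >/dev/null
python3 -m pendant '[{"x":0,"y":0,"z":0,"rx":0,"ry":0,"rz":0,"claw":0.1},{"x":0,"y":0,"z":0,"rx":0,"ry":0,"rz":0,"claw":0.1},{"x":0,"y":0,"z":0,"rx":0,"ry":0,"rz":0,"claw":0.1},{"x":0,"y":0,"z":0,"rx":0,"ry":0,"rz":0,"claw":0.1},{"x":0,"y":0,"z":0,"rx":0,"ry":0,"rz":0,"claw":0.1},{"x":0,"y":0,"z":0,"rx":0,"ry":0,"rz":0,"claw":0.1},{"x":0,"y":0,"z":0,"rx":0,"ry":0,"rz":0,"claw":0.1},{"x":0,"y":0,"z":0,"rx":0,"ry":0,"rz":0,"claw":0.1}]'
python3 -c "from track import *;lift()"
```

```text
time_s: 22.0
tcp_pos: [0.4872, -0.1194, 0.3121]
ee_rot: [[0.16, -0.987, -0.0], [-0.987, -0.16, -0.0], [0.0, 0.0, -1.0]]
wrist_force: [-0.2, -0.5, -8.3]
gripper_width: 0.249
gripper_force: 30.0
bucket shift mm [-0.6  1.4 10.1] px [-0.59 -3.86  0.03 -2.97]
F [-7.24 -8.87] tcp [ 0.4872 -0.1193  0.312 ] 22.1
```

```bash
python3 -m pendant '[{"x":0,"y":-0.001,"z":-0.004,"rx":0,"ry":0,"rz":0,"claw":0.1},{"x":0.001,"y":-0.002,"z":-0.008,"rx":0,"ry":0,"rz":0,"claw":0.1},{"x":0.002,"y":-0.004,"z":-0.012,"rx":0,"ry":0,"rz":0,"claw":0.1},{"x":0.002,"y":-0.004,"z":-0.016,"rx":0,"ry":0,"rz":0,"claw":0.1},{"x":0.002,"y":-0.004,"z":-0.02,"rx":0,"ry":0,"rz":0,"claw":0.1},{"x":0.002,"y":-0.004,"z":-0.023,"rx":0,"ry":0,"rz":0,"claw":0.1},{"x":0.002,"y":-0.004,"z":-0.026,"rx":0,"ry":0,"rz":0,"claw":0.1},{"x":0.002,"y":-0.004,"z":-0.028,"rx":0,"ry":0,"rz":0,"claw":0.1}]'
python3 -m pendant '[{"x":0,"y":0,"z":-0.002,"rx":0,"ry":0,"rz":0,"claw":0.1},{"x":0,"y":0,"z":-0.004,"rx":0,"ry":0,"rz":0,"claw":0.1},{"x":0,"y":0,"z":-0.006,"rx":0,"ry":0,"rz":0,"claw":0.1},{"x":0,"y":0,"z":-0.008,"rx":0,"ry":0,"rz":0,"claw":0.1},{"x":0,"y":0,"z":-0.01,"rx":0,"ry":0,"rz":0,"claw":0.1},{"x":0,"y":0,"z":-0.012,"rx":0,"ry":0,"rz":0,"claw":0.1},{"x":0,"y":0,"z":-0.014,"rx":0,"ry":0,"rz":0,"claw":0.1},{"x":0,"y":0,"z":-0.016,"rx":0,"ry":0,"rz":0,"claw":0.1}]'
python3 -c "from track import *;lift()"
```

```text
time_s: 23.1
tcp_pos: [0.4877, -0.1204, 0.305]
ee_rot: [[0.16, -0.987, -0.0], [-0.987, -0.16, 0.0], [-0.0, 0.0, -1.0]]
wrist_force: [-0.1, -0.4, -7.1]
gripper_width: 0.248
gripper_force: 30.0
time_s: 24.1
tcp_pos: [0.4877, -0.1204, 0.3011]
ee_rot: [[0.16, -0.987, 0.0], [-0.987, -0.16, -0.0], [0.0, -0.0, -1.0]]
wrist_force: [-1.0, -0.6, -7.5]
gripper_width: 0.245
gripper_force: 30.0
bucket shift mm [-0.1  0.4  0.4] px [-0.14 -0.24  0.11 -0.2 ]
F [-7.5  -7.68] tcp [ 0.4876 -0.1204  0.301 ] 24.2
```

```bash
python3 -m pendant '[{"x":0,"y":0,"z":-0.015,"rx":0,"ry":0,"rz":0,"claw":0.1},{"x":0,"y":0,"z":-0.035,"rx":0,"ry":0,"rz":0,"claw":0.1},{"x":0,"y":0,"z":-0.06,"rx":0,"ry":0,"rz":0,"claw":0.1},{"x":0,"y":0,"z":-0.08,"rx":0,"ry":0,"rz":0,"claw":0.1},{"x":0,"y":0,"z":-0.1,"rx":0,"ry":0,"rz":0,"claw":0.1},{"x":0,"y":0,"z":-0.12,"rx":0,"ry":0,"rz":0,"claw":0.1},{"x":0,"y":0,"z":-0.14,"rx":0,"ry":0,"rz":0,"claw":0.1},{"x":0,"y":0,"z":-0.15,"rx":0,"ry":0,"rz":0,"claw":0.1}]'
python3 -m pendant '[{"x":-0.01,"y":-0.002,"z":0,"rx":0,"ry":0,"rz":0,"claw":0.1},{"x":-0.02,"y":-0.003,"z":-0.005,"rx":0,"ry":0,"rz":0,"claw":0.1},{"x":-0.028,"y":-0.005,"z":-0.015,"rx":0,"ry":0,"rz":0,"claw":0.1},{"x":-0.028,"y":-0.005,"z":-0.035,"rx":0,"ry":0,"rz":0,"claw":0.1},{"x":-0.028,"y":-0.005,"z":-0.055,"rx":0,"ry":0,"rz":0,"claw":0.1},{"x":-0.028,"y":-0.005,"z":-0.075,"rx":0,"ry":0,"rz":0,"claw":0.1},{"x":-0.028,"y":-0.005,"z":-0.095,"rx":0,"ry":0,"rz":0,"claw":0.1},{"x":-0.028,"y":-0.005,"z":-0.1,"rx":0,"ry":0,"rz":0,"claw":0.1}]'
python3 -c "from track import *
lift()
p=capture('side');q=capture('scene')
c=lambda p,x,y:cv2.resize(p['color'][y:y+100,x:x+80,::-1],(400,500),interpolation=cv2.INTER_CUBIC)
cv2.imwrite('pics/unh.png',np.hstack([c(q,205,175),c(p,250,250)]))"
```

```text
time_s: 25.2
tcp_pos: [0.4879, -0.1205, 0.2636]
ee_rot: [[0.16, -0.987, 0.001], [-0.987, -0.16, -0.0], [0.001, -0.001, -1.0]]
wrist_force: [-0.0, 1.0, -1.9]
gripper_width: 0.248
gripper_force: 30.0
time_s: 26.2
tcp_pos: [0.4805, -0.1216, 0.238]
ee_rot: [[0.16, -0.987, -0.001], [-0.987, -0.16, -0.0], [-0.0, 0.001, -1.0]]
wrist_force: [0.2, 0.6, -0.6]
gripper_width: 0.247
gripper_force: 30.0
bucket shift mm [-0.7  0.6 -0. ] px [-0.4  -0.08  0.09 -0.3 ]
F [-1.82 -2.54] tcp [ 0.4807 -0.1216  0.2384] 26.3
```

View pics/unh.png

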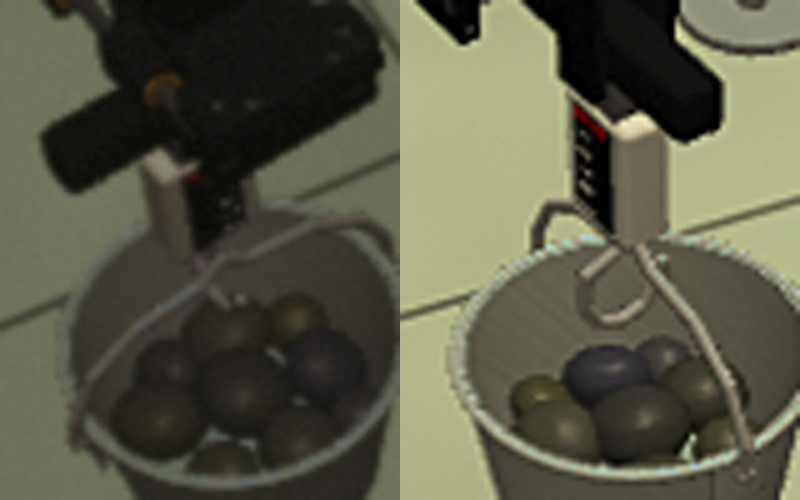

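The wire is under the body and above the tip (side crop wire (640,245), tip (660,258)), the same geometry as on entry. The bucket has not moved. Withdraw along scale -x.

```bash
python3 -m pendant '[{"x":-0.02,"y":-0.003,"z":0,"rx":0,"ry":0,"rz":0,"claw":0.1},{"x":-0.045,"y":-0.007,"z":0,"rx":0,"ry":0,"rz":0,"claw":0.1},{"x":-0.07,"y":-0.011,"z":0,"rx":0,"ry":0,"rz":0,"claw":0.1},{"x":-0.095,"y":-0.015,"z":0,"rx":0,"ry":0,"rz":0,"claw":0.1},{"x":-0.12,"y":-0.019,"z":0,"rx":0,"ry":0,"rz":0,"claw":0.1},{"x":-0.145,"y":-0.023,"z":0,"rx":0,"ry":0,"rz":0,"claw":0.1},{"x":-0.17,"y":-0.027,"z":0,"rx":0,"ry":0,"rz":0,"claw":0.1},{"x":-0.18,"y":-0.029,"z":0,"rx":0,"ry":0,"rz":0,"claw":0.1}]'
python3 -c "from track import *
lift()
p=capture('side');q=capture('scene')
for n,x in(('side',p),('scene',q)): print(n,[(np.round(r['centre']).tolist(),round(r['conf'],2)) for l in('bail_top','hook_tip') for r in search_frame(x,l)])
t=sense();R=t['ee_rot'];o=t['tcp_pos']+[0,0,.019]-.02*R[:,1]-[0,0,.12];print(proj(q,o),proj(p,o))"
```

```text
time_s: 27.4
tcp_pos: [0.4353, -0.1289, 0.2386]
ee_rot: [[0.16, -0.987, 0.0], [-0.987, -0.16, 0.0], [-0.0, -0.0, -1.0]]
wrist_force: [-0.2, -1.1, -1.2]
gripper_width: 0.248
gripper_force: 30.0
bucket shift mm [-0.7  0.6 -0.1] px [-0.43 -0.07  0.13 -0.3 ]
F [-1.63 -1.2 ] tcp [ 0.4355 -0.1289  0.2386] 27.5
side [([310.0, 315.0], 0.7), ([418.0, 284.0], 0.6), ([384.0, 255.0], 0.52), ([275.0, 319.0], 0.44)]
scene [([244.0, 229.0], 0.8), ([236.0, 220.0], 0.55), ([415.0, 340.0], 0.54), ([353.0, 377.0], 0.53)]
[240.12314641 220.76092179] [283.91936182 308.80317821]
```

```bash
python3 -m pendant '[{"x":0,"y":0,"z":0.12,"rx":0,"ry":0,"rz":0,"claw":0.1},{"x":0,"y":0.03,"z":0.28,"rx":0,"ry":0,"rz":0,"claw":0.1},{"x":0.02,"y":0.18,"z":0.32,"rx":0,"ry":0,"rz":-0.01,"claw":0.1},{"x":0.1,"y":0.36,"z":0.3,"rx":0,"ry":0,"rz":-0.02,"claw":0.1},{"x":0.2,"y":0.54,"z":0.26,"rx":0,"ry":0,"rz":-0.036,"claw":0.1},{"x":0.32,"y":0.72,"z":0.22,"rx":0,"ry":0,"rz":-0.036,"claw":0.1},{"x":0.42,"y":0.86,"z":0.18,"rx":0,"ry":0,"rz":-0.036,"claw":0.1},{"x":0.48,"y":0.916,"z":0.15,"rx":0,"ry":0,"rz":-0.036,"claw":0.1}]'
python3 -m pendant '[{"x":0,"y":0,"z":0,"rx":0,"ry":0,"rz":0,"claw":0.1},{"x":0.04,"y":0,"z":0,"rx":0,"ry":0,"rz":0,"claw":0.1},{"x":0.1,"y":0,"z":-0.01,"rx":0,"ry":0,"rz":0,"claw":0.1},{"x":0.17,"y":0,"z":-0.02,"rx":0,"ry":0,"rz":0,"claw":0.1},{"x":0.24,"y":0,"z":-0.03,"rx":0,"ry":0,"rz":0,"claw":0.1},{"x":0.3,"y":0,"z":-0.04,"rx":0,"ry":0,"rz":0,"claw":0.1},{"x":0.345,"y":0,"z":-0.045,"rx":0,"ry":0,"rz":0,"claw":0.1},{"x":0.345,"y":0,"z":-0.045,"rx":0,"ry":0,"rz":0,"claw":0.1}]'
```

```text
time_s: 28.8
tcp_pos: [0.5565, 0.102, 0.2748]
ee_rot: [[0.049, -0.999, -0.001], [-0.999, -0.049, -0.001], [0.001, 0.001, -1.0]]
wrist_force: [0.1, -0.8, -1.5]
gripper_width: 0.25
gripper_force: 30.0
time_s: 29.8
tcp_pos: [0.6425, 0.0999, 0.2642]
ee_rot: [[0.047, -0.999, -0.001], [-0.999, -0.047, -0.0], [0.0, 0.001, -1.0]]
wrist_force: [0.4, -0.5, -0.9]
gripper_width: 0.243
gripper_force: 30.0
```

```bash
python3 -m pendant '[{"x":0,"y":0,"z":-0.02,"rx":0,"ry":0,"rz":0,"claw":0.1},{"x":0,"y":0,"z":-0.04,"rx":0,"ry":0,"rz":0,"claw":0.1},{"x":0,"y":0,"z":-0.06,"rx":0,"ry":0,"rz":0,"claw":0.1},{"x":0,"y":0,"z":-0.08,"rx":0,"ry":0,"rz":0,"claw":0.1},{"x":0,"y":0,"z":-0.095,"rx":0,"ry":0,"rz":0,"claw":0.1},{"x":0,"y":0,"z":-0.11,"rx":0,"ry":0,"rz":0,"claw":0.1},{"x":0,"y":0,"z":-0.12,"rx":0,"ry":0,"rz":0,"claw":0.1},{"x":0,"y":0,"z":-0.12,"rx":0,"ry":0,"rz":0,"claw":0.1}]'
python3 - <<'E'
from h import *
b=capture("side");a=capture("scene");print(sense()["wrist_force"],sense()["tcp_pos"])
w=capture("wrist")
c=lambda p,x,y:cv2.resize(p['color'][y:y+75,x:x+80,::-1],(400,375),interpolation=cv2.INTER_CUBIC)
cv2.imwrite('pics/hang.png',np.vstack([np.hstack([c(a,345,175),c(b,280,170)]),cv2.resize(w["color"][100:380,20:620,::-1],(800,225))]))
E
```

```text
time_s: 30.8
tcp_pos: [0.6419, 0.1001, 0.2345]
ee_rot: [[0.047, -0.999, -0.0], [-0.999, -0.047, -0.0], [0.0, 0.0, -1.0]]
wrist_force: [0.9, 0.2, -1.8]
gripper_width: 0.25
gripper_force: 30.0
[-0.3794338  -0.56480919 -0.76487261] [0.64205546 0.10014545 0.23495814]
```

View pics/hang.png

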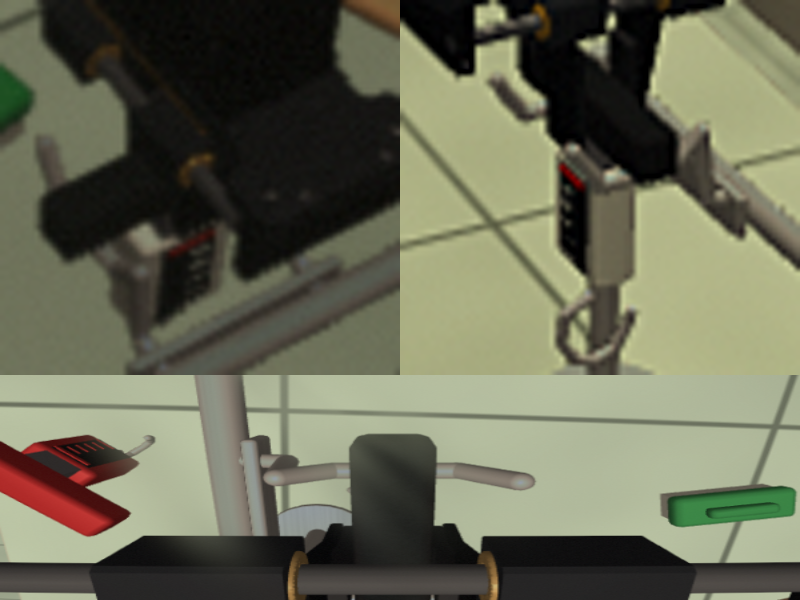

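The handle lies across the prongs again, between the bends and the upturned tips (wrist crop: prong (280..530,475)). Lower the last millimetre and open.

```bash
python3 -m pendant '[{"x":0,"y":0,"z":-0.003,"rx":0,"ry":0,"rz":0,"claw":0.1},{"x":0,"y":0,"z":-0.006,"rx":0,"ry":0,"rz":0,"claw":0.1},{"x":0,"y":0,"z":-0.006,"rx":0,"ry":0,"rz":0,"claw":0.1},{"x":0,"y":0,"z":-0.006,"rx":0,"ry":0,"rz":0,"claw":0.4},{"x":0,"y":0,"z":-0.006,"rx":0,"ry":0,"rz":0,"claw":0.55},{"x":0,"y":0,"z":-0.006,"rx":0,"ry":0,"rz":0,"claw":0.55},{"x":0,"y":0,"z":-0.006,"rx":0,"ry":0,"rz":0,"claw":0.55},{"x":0,"y":0,"z":-0.006,"rx":0,"ry":0,"rz":0,"claw":0.55}]'
python3 -m pendant '[{"x":0,"y":0,"z":0.01,"rx":0,"ry":0,"rz":0,"claw":0.55},{"x":0,"y":0,"z":0.05,"rx":0,"ry":0,"rz":0,"claw":0.55},{"x":0,"y":0,"z":0.1,"rx":0,"ry":0,"rz":0,"claw":0.55},{"x":0,"y":0,"z":0.2,"rx":0,"ry":0,"rz":0,"claw":0.55},{"x":0,"y":0,"z":0.3,"rx":0,"ry":0,"rz":0,"claw":0.55},{"x":0,"y":0,"z":0.4,"rx":0,"ry":0,"rz":0,"claw":0.55},{"x":0,"y":0,"z":0.46,"rx":0,"ry":0,"rz":0,"claw":0.55},{"x":0,"y":0,"z":0.46,"rx":0,"ry":0,"rz":0,"claw":0.55}]'
python3 - <<'E'
from h import *
w=capture("wrist");a=capture("scene");b=capture("side")
for n,p in(("w",w),("a",a),("b",b)):
    for r in regions_of(p,"scale")[:3]:
        m=r["region"]&(p["color"].max(2)<110);ys,xs=np.where(r["region"]);print(n,np.round(r["centre"]),xs.min(),xs.max(),ys.min(),ys.max())
d=cv2.absdiff(cv2.imread("pics/side0.png"),np.ascontiguousarray(b["color"][:,:,::-1]))[175:250,295:345];print("diff vs start",d.mean())
E
```

```text
time_s: 31.95
tcp_pos: [0.642, 0.1001, 0.2334]
ee_rot: [[0.047, -0.999, 0.0], [-0.999, -0.047, 0.0], [-0.0, -0.0, -1.0]]
wrist_force: [-0.4, 0.0, 1.2]
gripper_width: 0.54
gripper_force: 0.0
time_s: 32.95
tcp_pos: [0.6423, 0.1003, 0.3499]
ee_rot: [[0.047, -0.999, 0.003], [-0.999, -0.047, 0.001], [-0.001, -0.003, -1.0]]
wrist_force: [-0.1, 0.4, -0.6]
gripper_width: 0.547
gripper_force: 0.0
w [317. 235.] 292 337 150 332
w [128. 184.] 52 176 137 247
w [132.  22.] 91 174 0 61
a [380. 211.] 353 408 190 240
a [425. 319.] 405 433 281 343
a [346. 357.] 325 367 321 381
b [425. 252.] 401 448 237 287
b [386. 216.] 362 410 205 262
b [318. 202.] 304 335 176 242
diff vs start 5.287733333333334
```

The black scale's extents match the start picture within 1–2 px, and the gripper is clear of it.

```bash
python3 -c "from track import *
lift();print(finish_job())"
```

```text
bucket shift mm [-0.5  0.6  0.1] px [-0.35 -0.14  0.14 -0.29]
F [ 0.06 -0.32] tcp [0.6418 0.1001 0.3476] 33.35
the job is handed in; nothing more can be done
None
```

I weighed the bucket, at roughly 0.6 kg from the lift and spring rate. It hung level about 10 mm clear for over three seconds, came down within about 1 mm of where it stood, and the black scale is back on the double hook; the job was handed in at 33 s.

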